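# Shut the six ports of a vacuum manifold with one fingertip sweep

## Task

Shut the round vacuum manifold: with the fingertips, go round its ring of six upright black paddle levers counterclockwise (seen from above) and gently push each one well over in that direction (past 35 degrees from upright), in turn, beginning with the paddle that comes next counterclockwise after the ball-ended bleed lever. Leave the bleed lever upright, and do not lift, tip or shove the manifold. Do not pick up or disturb the small jar and cup standing on it, or the other glassware and tools around.

Things in the scene. Friction and masses are not known exactly. Their poses are not given: they have to be found in the camera images.
- manifold: round aluminium disc 236 mm across, 20 mm high, loose but heavy (2.3 to 3.2 kg; slides if pushed with over about 8 N), brass stubs out to 136 mm radius. Origin: centre of its underside, z up. Levers stand on a 95 mm radius circle, each between two 34 mm high steel cheeks. Counterclockwise from its x axis: levers 1 to 6 at -110, -66, -22, 22, 66, 110 degrees, bleed lever at 180
- lever1 (a joint): lean of paddle lever 1, rad: 0 upright, grows leaning counterclockwise (from above) along the circle's tangent, stop at 0.9; never clockwise. Black paddle 16 mm wide, 8 thick, end 55 mm above its pivot when upright. Stays where left; about 1 N at its end moves it. A fingertip passing over the pivot with its lowest point 39 to 44 mm above the pivot leaves it at about 0.7 to 0.85
- pivot1 (a point): hinge of paddle lever 1, on the manifold, 95 mm from its centre and 28 mm above its underside
- lever2 (a joint): lean of paddle lever 2, rad: 0 upright, grows leaning counterclockwise (from above) along the circle's tangent, stop at 0.9; never clockwise. Black paddle 16 mm wide, 8 thick, end 55 mm above its pivot when upright. Stays where left; about 1 N at its end moves it. A fingertip passing over the pivot with its lowest point 39 to 44 mm above the pivot leaves it at about 0.7 to 0.85
- pivot2 (a point): hinge of paddle lever 2, on the manifold, 95 mm from its centre and 28 mm above its underside
- lever3 (a joint): lean of paddle lever 3, rad: 0 upright, grows leaning counterclockwise (from above) along the circle's tangent, stop at 0.9; never clockwise. Black paddle 16 mm wide, 8 thick, end 55 mm above its pivot when upright. Stays where left; about 1 N at its end moves it. A fingertip passing over the pivot with its lowest point 39 to 44 mm above the pivot leaves it at about 0.7 to 0.85
- pivot3 (a point): hinge of paddle lever 3, on the manifold, 95 mm from its centre and 28 mm above its underside
- lever4 (a joint): lean of paddle lever 4, rad: 0 upright, grows leaning counterclockwise (from above) along the circle's tangent, stop at 0.9; never clockwise. Black paddle 16 mm wide, 8 thick, end 55 mm above its pivot when upright. Stays where left; about 1 N at its end moves it. A fingertip passing over the pivot with its lowest point 39 to 44 mm above the pivot leaves it at about 0.7 to 0.85
- pivot4 (a point): hinge of paddle lever 4, on the manifold, 95 mm from its centre and 28 mm above its underside
- lever5 (a joint): lean of paddle lever 5, rad: 0 upright, grows leaning counterclockwise (from above) along the circle's tangent, stop at 0.9; never clockwise. Black paddle 16 mm wide, 8 thick, end 55 mm above its pivot when upright. Stays where left; about 1 N at its end moves it. A fingertip passing over the pivot with its lowest point 39 to 44 mm above the pivot leaves it at about 0.7 to 0.85
- pivot5 (a point): hinge of paddle lever 5, on the manifold, 95 mm from its centre and 28 mm above its underside
- lever6 (a joint): lean of paddle lever 6, rad: 0 upright, grows leaning counterclockwise (from above) along the circle's tangent, stop at 0.9; never clockwise. Black paddle 16 mm wide, 8 thick, end 55 mm above its pivot when upright. Stays where left; about 1 N at its end moves it. A fingertip passing over the pivot with its lowest point 39 to 44 mm above the pivot leaves it at about 0.7 to 0.85
- pivot6 (a point): hinge of paddle lever 6, on the manifold, 95 mm from its centre and 28 mm above its underside
- bleed (a joint): lean of the bleed lever in rad, same hinge and sense as the paddles; 0 upright, stop at 0.9. Black thin round stem with a 26 mm ball at its end, ball centre 42 mm above the pivot
- pivot_bleed (a point): hinge of the bleed lever, on the manifold, 95 mm from its centre and 28 mm above its underside
- jar: small closed amber jar with white lid, 36 mm across, 45 mm tall, standing on the manifold's middle; origin at the centre of its underside. Bystander
- thimble: small open paper-white cup, 32 mm across, 40 mm tall, standing on the manifold's middle beside the jar; origin at the centre of its underside. Bystander
- flask_a: conical glass flask, 78 mm across its foot, 108 mm tall, on the table; origin at the centre of its underside. Bystander
- flask_b: second conical glass flask, same size as flask_a; origin at the centre of its underside. Bystander
- funnel: white plastic funnel standing mouth down, 80 mm across, 75 mm tall; origin at the centre of its underside. Bystander
- beaker: open glass beaker, 68 mm across, 85 mm tall; origin at the centre of its underside. Bystander
- spatula: steel spatula 190 mm long lying on the table. Bystander

How it is judged:
By the outcome, as a careful person would: the job done as asked, in the order asked, and still so for the second after the job is handed in, with the robot touching nothing.
It also fails if it takes over 45 s, if anything falls off the work surface, if the arm or the gripper's body presses on something with over 40 N, if the wrist force passes 120 N, or if a joint passes its speed limit or range.

## Robot

A 7-joint arm with a two-finger parallel gripper is mounted at the origin on the work surface. World frame = base frame: x ahead of the robot, y to its left, z up, the work surface at z = 0. Lengths are in m, angles in degrees, forces in N, time in s.
With the tool pointing down it reaches from about 0.35 to 0.9 m from the base axis. Payload 19.9 kg.
Tool frame: the origin (TCP) lies at the very end of the fingers, on their centre line; the grasp point (between the pads) lies 19 mm behind it (ctrl.grasp_offset is the distance from the TCP to the grasp point, in m); z points along the fingers, y is the direction in which the jaws open and shut (so a half turn about z gives the same grasp; the last joint's range is limited). The gripper opens to 94 mm and grips with 3 to 60 N. Pads are 16 mm wide; open, the fingers measure 119 mm over their backs; the gripper's body (75 mm by 177 mm) begins 78 mm behind the grasp point.
Start: joints at [-74.399, 23.915, -0.59, 92.452, 0.269, 63.638, -3.037], TCP at [0.193, 0.594, 0.205] pointing down, gripper open.
Joint ranges: [-161.28, 161.28], [-22.2, 115.67], [-73.04, 71.86], [3.21, 147.25], [-68.34, 248.33], [10.77, 114.83], [-161.83, 161.83]. Speed limits (degrees/s): [108.29, 108.29, 136.94, 136.94, 172.46, 172.46, 172.46].

## Interface

Orientations are given as [roll, pitch, yaw] about the fixed x, y, z axes, in that order (R = Rz(yaw) Ry(pitch) Rx(roll)).
In Python, from station import ctrl gives the robot as it stands.
- The arm moves only by the shell command python3 -m pendant 'ROWS' [OPENING] [FORCE]. ROWS is JSON, a list of rows, each an object of numbers: "x", "y", "z": the shift along the tool's x, y, z in m; "wx", "wy", "wz": the turn, a rotation vector about the tool's x, y, z in rad. A call has 1 to 20 rows; each row is the pose to reach, as a shift and turn from the pose commanded when the call began, along the tool's axes at that moment; what a row does not reach only later rows make up. A row lasts 1/12 s, in which the tool goes at most 41.7 mm and 7.16 degrees, less where a joint would pass 70% of its speed; a pose out of reach is approached as far as the arm can. A call with a gripper value outside its range is refused whole. OPENING is the finger opening in m, from 0 to 0.094, set as the call begins (- or left out, the last holds). The fingers move at their own pace and stop on an object; FORCE is the grip in N (left out, the last holds). Time passes only in rows, so rows that repeat a pose let the fingers close. It gives the time, the measured TCP pose, the force and the opening at its end, in the units of the state.
- ctrl.sense(): the state, without advancing time (a new reading comes with each control period).
- ctrl.snapshot(name): name is "scene" or "top" or "wrist"; returns the picture (420x560x3 uint8, red, green, blue); there is no depth.
- ctrl.get_calibration(name): a dict with "fovy" (degrees; the focal length in pixels is half the picture's height over the tangent of half this angle, whatever the lens; pixels are square), "cx", "cy" (the principal point, pixels), "world_to_cam" (4x4, takes a point from world to camera coordinates); the wrist camera has in their place "hand_eye" (4x4, takes a point from camera to tool coordinates, whose origin is the TCP and whose axes are the flange's). Camera axes: x right, y up, looking along -z (the intrinsics and any distortion apply to the point x, -y, -z); pixel columns grow to the right and rows downward; lengths in m; the calibration is good to about 2 mm. The wrist camera is an equidistant fisheye: a pixel r from the principal point sees the ray r / f radians off the axis. A picture is of the moment at which its call begins: read the wrist's pose just before it. get_calibration takes no time and is no camera call.
- ctrl.finish_job(): hands the job in, once; it reports no verdict.
The state is a dict: "time": time; "joint_pos": joint angles; "joint_vel": joint speeds; "joint_efforts": joint torques, N m; "tcp_pos": TCP position; "tcp_rot": TCP orientation; "contact_force": force on the tool from outside, world axes, zero at the start; "torque": the same for the moment, N m; "opening": finger opening in m.
Only numpy, scipy, OpenCV 4.12 (cv2) and the standard library are available. Lean on these libraries where they do the work, as an engineer would, in place of code of your own. Each camera call takes 0.05 s, during which the arm holds its last target.

## Working session

There is one attempt and no reset: what is moved stays moved. The work goes in short steps, Python scripts to look and compute and a shell command to move; the robot and the scene stay as the last step left them, time stands still between calls to the robot, and variables do not carry over. Pictures are saved under pics/ and viewed, and the job is handed in when it is done.

```bash
mkdir -p pics
python3 - <<'E'
from station import ctrl
import cv2
s=ctrl.sense();print(s)
for n in("scene","top","wrist"):
    im=ctrl.snapshot(n);cv2.imwrite(f"pics/{n}0.png",im[:,:,::-1]);c=ctrl.get_calibration(n);print(n,c)
E
```

```text
{'time': 0.0, 'joint_pos': array([-74.39901959,  23.94801008,  -0.59224986,  92.48400673,
         0.27106326,  63.63861491,  -3.03607991]), 'joint_vel': array([ 0.0052093 ,  0.01191881, -0.03900505,  0.00707655, -0.03528994,
       -0.0299068 ,  0.03404473]), 'joint_efforts': array([-1.78233509e-03, -8.51260900e+01,  6.37995768e-01, -4.25993693e+01,
       -4.89426241e-02,  1.88805250e-02,  1.14237162e-04]), 'tcp_pos': array([0.19280282, 0.59413097, 0.20483659]), 'tcp_rot': array([-1.79930975e+02,  5.99910688e-03,  1.62024865e+02]), 'contact_force': array([ 0.15919439,  0.35038278, -1.13065278]), 'torque': array([-0.01057227,  0.01229242,  0.02186881]), 'opening': 0.09392105543624639}
scene {'fovy': 49.82521935594619, 'cx': 277.9694458592433, 'cy': 216.83421038344284, 'world_to_cam': array([[ 0.48089294,  0.87674668,  0.00756569, -0.3002272 ],
       [-0.55903893,  0.29996092,  0.77298055,  0.26350565],
       [ 0.67543871, -0.37595041,  0.63438461, -1.56562357],
       [ 0.        ,  0.        ,  0.        ,  1.        ]])}
top {'fovy': 42.689711777534555, 'cx': 279.00797217529856, 'cy': 206.25194279929477, 'world_to_cam': array([[-0.02084892, -0.99978005,  0.00227495,  0.06798938],
       [ 0.99659768, -0.02060097,  0.07980392, -0.54755312],
       [-0.0797395 ,  0.00393103,  0.99680799, -1.78481809],
       [ 0.        ,  0.        ,  0.        ,  1.        ]])}
wrist {'fovy': 65.70646984690485, 'cx': 280.019098577075, 'cy': 209.37492975081054, 'hand_eye': array([[-1.17916697e-03,  9.71610411e-01,  2.36583640e-01,
         6.83649840e-02],
       [ 9.99999149e-01,  1.27775810e-03, -2.63404108e-04,
         1.14568858e-03],
       [-5.58222836e-04,  2.36583128e-01, -9.71611091e-01,
        -1.78864125e-01],
       [ 0.00000000e+00,  0.00000000e+00,  0.00000000e+00,
         1.00000000e+00]])}
```

View pics/scene0.png

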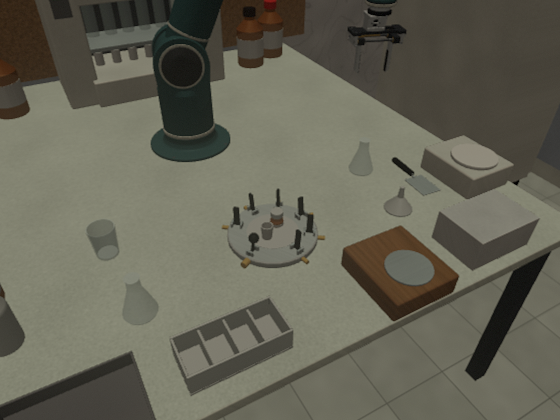

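View pics/top0.png

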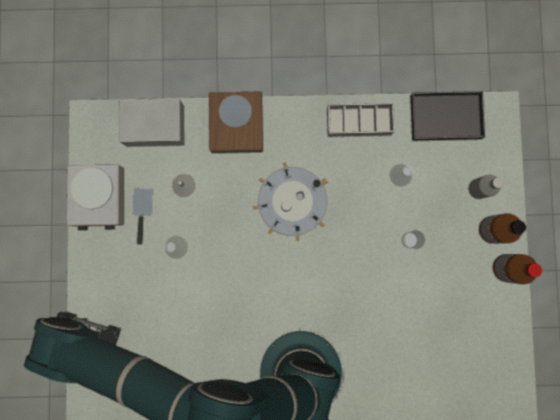

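View pics/wrist0.png

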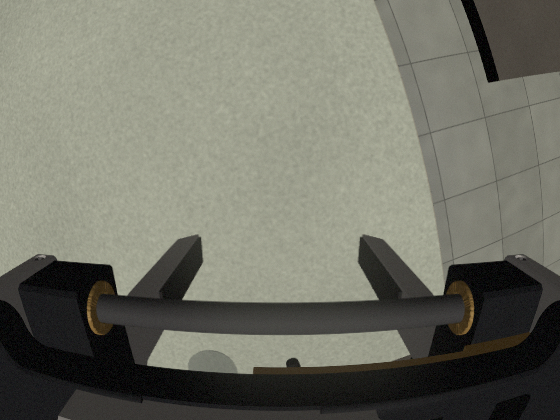

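The manifold appears at about (292,201) in top and (273,233) in scene, with the ball lever at about (317,183) in top and (253,239) in scene. I'll enlarge both.

Run:
```python
import cv2
a=cv2.imread("pics/top0.png")[150:250,240:345];a=cv2.resize(a,None,fx=7,fy=6,interpolation=cv2.INTER_CUBIC) if 0 else cv2.resize(a,None,fx=6,fy=6,interpolation=cv2.INTER_CUBIC);cv2.imwrite("pics/topc.png",a)
a=cv2.imread("pics/scene0.png")[180:275,215:335];a=cv2.resize(a,None,fx=6,fy=6,interpolation=cv2.INTER_CUBIC);cv2.imwrite("pics/scenec.png",a)
```

```text
(no output)
```

View pics/topc.png

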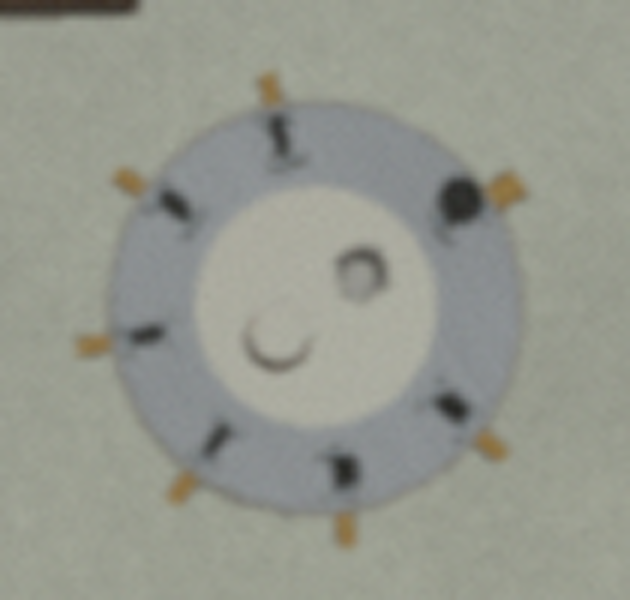

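View pics/scenec.png

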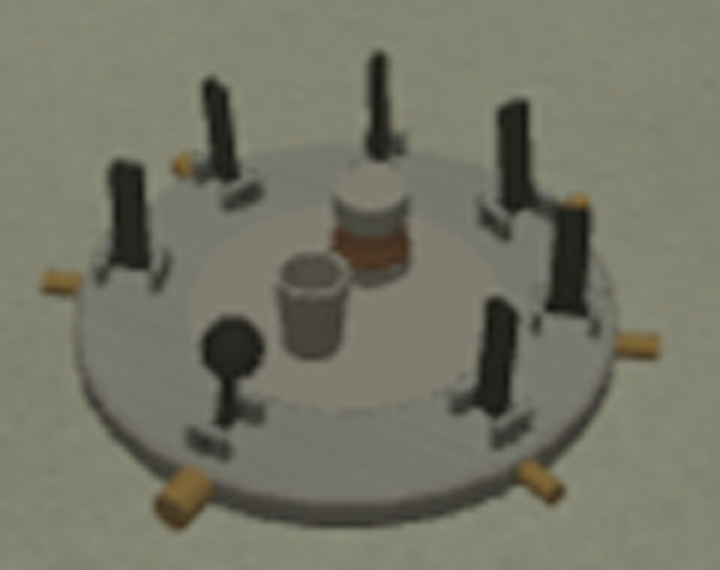

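```bash
cat > h.py <<'E'
import numpy as np
from station import ctrl
from scipy.optimize import least_squares
from scipy.spatial.transform import Rotation as R
A=np.radians([-110,-66,-22,22,66,110,180])
def proj(n,P):
    c=ctrl.get_calibration(n);T=c["world_to_cam"];q=P@T[:3,:3].T+T[:3,3]
    f=210/np.tan(np.radians(c["fovy"]/2));return np.c_[c["cx"]+f*q[:,0]/-q[:,2],c["cy"]-f*q[:,1]/-q[:,2]]
def projw(P,tp,tr):
    c=ctrl.get_calibration("wrist");H=c["hand_eye"];Rt=R.from_euler('xyz',tr,degrees=True).as_matrix()
    q=(P-tp)@Rt;q=(q-H[:3,3])@H[:3,:3]
    f=210/np.tan(np.radians(c["fovy"]/2));v=np.c_[q[:,0],-q[:,1],-q[:,2]];rho=np.hypot(v[:,0],v[:,1]);th=np.arctan2(rho,v[:,2])
    return np.c_[c["cx"]+f*th*v[:,0]/rho,c["cy"]+f*th*v[:,1]/rho]
def pts(p,r,z,ang=A):
    a=ang+p[2];return np.c_[p[0]+r*np.cos(a),p[1]+r*np.sin(a),np.full(len(a),z)]
E
cat > fit.py <<'E'
from h import *
cr=lambda a,o:(np.array(a)+.5)/6-.5+np.array(o)
sc=cr([[500,300],[573,208],[513,102],[378,55],[214,81],[125,162]],(215,180))
scb=cr([[233,347]],(215,180))
tst=cr([[268,73],[117,173],[78,346],[175,498],[346,545],[503,454],[519,183]],(240,150))
tb=cr([[460,200]],(240,150))
def res(p,stz=.010):
    return np.r_[(proj("scene",pts(p,.095,.083,A[:6]))-sc).ravel(),(proj("scene",pts(p,.095,.070,A[6:]))-scb).ravel(),
     (proj("top",pts(p,.136,stz))-tst).ravel(),(proj("top",pts(p,.095,.070,A[6:]))-tb).ravel()]
best=min((least_squares(res,[.58,.04,y]) for y in np.arange(-3,3.1,1)),key=lambda r:r.cost)
print(best.x,np.degrees(best.x[2]));print(res(best.x).reshape(-1,2).round(1))
b=least_squares(lambda p:res(p)[14:],best.x);print("top only",b.x)
b=least_squares(lambda p:res(p)[:14],best.x);print("scene only",b.x)
E
python3 fit.py
```

```text
[0.56823104 0.01306929 2.115572  ] 121.21334674389244
[[-0.6  0.9]
 [-0.2 -0.2]
 [ 0.9  0.9]
 [-0.2  0.5]
 [ 0.9 -0.1]
 [-0.2  0.4]
 [-1.7 -0.5]
 [-1.2 -0. ]
 [-0.7  0.1]
 [-0.4  0.5]
 [-0.4  0.7]
 [ 0.5 -0.1]
 [ 0.3 -0.2]
 [-0.6 -0.9]
 [ 0.4  0.6]]
top only [0.56846919 0.01211172 2.1038381 ]
scene only [0.56767965 0.01408946 2.1366719 ]
```

Both views agree: centre is about (0.568, 0.013), heading 121°, and lever 1 at world angle 11°. I'll move over the manifold with the fingers closed, then refine with the wrist camera.

```bash
python3 -m pendant '[{"x":-0.027,"y":-0.022,"wz":0.063},{"x":-0.054,"y":-0.044,"wz":0.126},{"x":-0.081,"y":-0.066,"wz":0.189},{"x":-0.108,"y":-0.088,"wz":0.252},{"x":-0.135,"y":-0.11,"wz":0.315},{"x":-0.162,"y":-0.132,"wz":0.378},{"x":-0.189,"y":-0.154,"wz":0.441},{"x":-0.216,"y":-0.176,"wz":0.504},{"x":-0.243,"y":-0.198,"wz":0.567},{"x":-0.27,"y":-0.22,"wz":0.63},{"x":-0.297,"y":-0.242,"wz":0.693},{"x":-0.324,"y":-0.264,"wz":0.756},{"x":-0.351,"y":-0.286,"wz":0.819},{"x":-0.378,"y":-0.308,"wz":0.882},{"x":-0.405,"y":-0.33,"wz":0.945},{"x":-0.432,"y":-0.352,"wz":1.008},{"x":-0.459,"y":-0.374,"wz":1.071},{"x":-0.486,"y":-0.396,"wz":1.134},{"x":-0.513,"y":-0.418,"wz":1.197},{"x":-0.536,"y":-0.437,"wz":1.257}]' 0.0
python3 -m pendant '[{},{},{}]'
python3 - <<'E'
from h import *
import cv2
s=ctrl.sense();im=ctrl.snapshot("wrist");cv2.imwrite("pics/w1.png",im[:,:,::-1]);print(s["time"],s["tcp_pos"],s["tcp_rot"],s["contact_force"],s["joint_pos"])
np.savez("w1.npz",p=s["tcp_pos"],r=s["tcp_rot"])
E
```

```text
0.15 [0.19286495 0.5942123  0.20502066] [-1.79950287e+02  4.95400540e-03  1.62018438e+02] [ 0.04925038 -0.3216049   0.80200402] [-74.39827271  23.9369645   -0.58842919  92.47535969   0.2691453
  63.63894886  -3.03737691]validation failed for argument at $[0]...
validation failed for argument at $[0]...
```

View pics/w1.png

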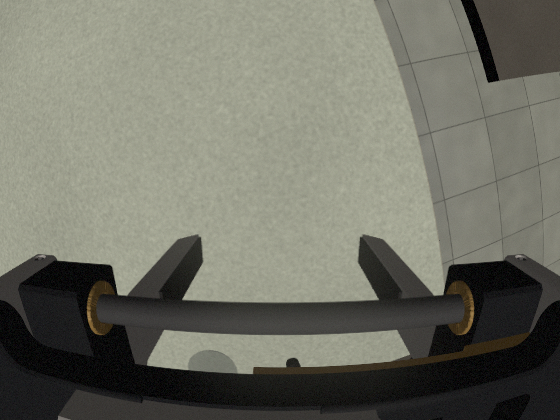

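The call was refused, so every row probably needs all six keys.

```bash
python3 -m pendant '[{"x":-0.027,"y":-0.022,"z":0,"wx":0,"wy":0,"wz":0.063},{"x":-0.054,"y":-0.044,"z":0,"wx":0,"wy":0,"wz":0.126},{"x":-0.081,"y":-0.066,"z":0,"wx":0,"wy":0,"wz":0.189},{"x":-0.108,"y":-0.088,"z":0,"wx":0,"wy":0,"wz":0.252},{"x":-0.135,"y":-0.11,"z":0,"wx":0,"wy":0,"wz":0.315},{"x":-0.162,"y":-0.132,"z":0,"wx":0,"wy":0,"wz":0.378},{"x":-0.189,"y":-0.154,"z":0,"wx":0,"wy":0,"wz":0.441},{"x":-0.216,"y":-0.176,"z":0,"wx":0,"wy":0,"wz":0.504},{"x":-0.243,"y":-0.198,"z":0,"wx":0,"wy":0,"wz":0.567},{"x":-0.27,"y":-0.22,"z":0,"wx":0,"wy":0,"wz":0.63},{"x":-0.297,"y":-0.242,"z":0,"wx":0,"wy":0,"wz":0.693},{"x":-0.324,"y":-0.264,"z":0,"wx":0,"wy":0,"wz":0.756},{"x":-0.351,"y":-0.286,"z":0,"wx":0,"wy":0,"wz":0.819},{"x":-0.378,"y":-0.308,"z":0,"wx":0,"wy":0,"wz":0.882},{"x":-0.405,"y":-0.33,"z":0,"wx":0,"wy":0,"wz":0.945},{"x":-0.432,"y":-0.352,"z":0,"wx":0,"wy":0,"wz":1.008},{"x":-0.459,"y":-0.374,"z":0,"wx":0,"wy":0,"wz":1.071},{"x":-0.486,"y":-0.396,"z":0,"wx":0,"wy":0,"wz":1.134},{"x":-0.513,"y":-0.418,"z":0,"wx":0,"wy":0,"wz":1.197},{"x":-0.536,"y":-0.437,"z":0,"wx":0,"wy":0,"wz":1.257}]' 0.0
python3 -m pendant '[{"x":0,"y":0,"z":0,"wx":0,"wy":0,"wz":0},{"x":0,"y":0,"z":0,"wx":0,"wy":0,"wz":0},{"x":0,"y":0,"z":0,"wx":0,"wy":0,"wz":0}]'
python3 - <<'E'
from h import *
import cv2
s=ctrl.sense();im=ctrl.snapshot("wrist");cv2.imwrite("pics/w2.png",im[:,:,::-1]);print(s["time"],s["tcp_pos"],s["tcp_rot"],s["contact_force"],s["joint_pos"])
np.savez("w1.npz",p=s["tcp_pos"],r=s["tcp_rot"])
E
```

```text
time: 1.87
tcp_pos: [0.5687, 0.0112, 0.2055]
tcp_rot: [180.0, 0.0, 89.8]
contact_force: [0.2, 1.9, -0.3]
opening: 0.0004
time: 2.12
tcp_pos: [0.5675, 0.014, 0.2052]
tcp_rot: [-180.0, -0.0, 90.1]
contact_force: [-0.2, -0.1, 0.3]
opening: 0.0003
2.1167 [0.5675147  0.01396192 0.20520094] [-1.79965364e+02 -5.49956640e-03  9.00581859e+01] [-0.23702693 -0.11950251  0.32766243] [-29.2205441   20.04130892  30.94214609 101.65936759 -11.57267139
  61.49856992   5.81231832]
```

View pics/w2.png

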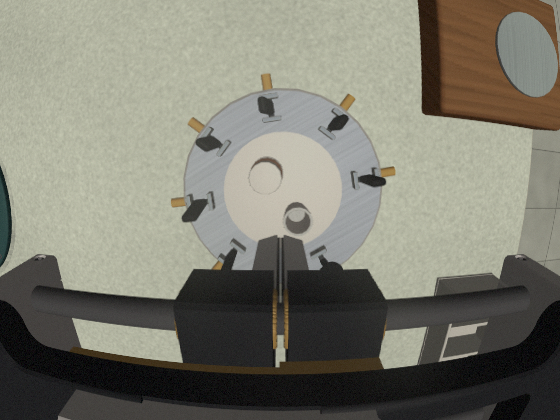

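Run:
```python
import cv2
a=cv2.imread("pics/w2.png")[65:280,160:405];a=cv2.resize(a,None,fx=2.75,fy=2.75,interpolation=cv2.INTER_CUBIC);cv2.imwrite("pics/w2c.png",a);print(a.shape)
```

```text
(591, 674, 3)
```

View pics/w2c.png

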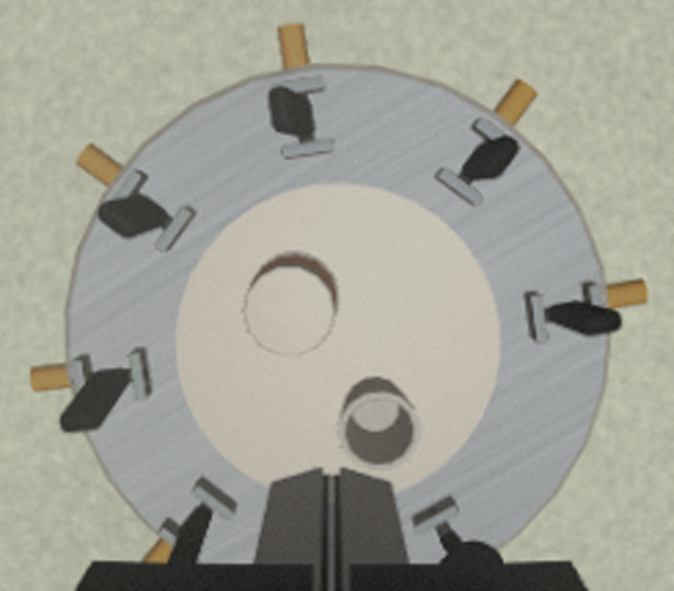

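```bash
cat > fit2.py <<'E'
from h import *
d=np.load("w1.npz");tp,tr=d["p"],d["r"]
cr=lambda a:(np.array(a)+.5)/2.75-.5+np.array((160,65))
st=cr([[647,292],[528,87],[291,24],[82,152],[31,379]])
rim=cr([[345,65],[608,330],[66,320],[470,95],[200,107],[580,220]])
fa=np.linspace(0,2*np.pi,721)
def res(p):
    r=(projw(pts(p,.136,.010,A[:5]),tp,tr)-st).ravel()
    q=projw(pts(p,.118,.020,fa),tp,tr);c=q.mean(0)
    rr=[np.min(np.linalg.norm(q-m,axis=1))*np.sign(np.linalg.norm(m-c)-np.linalg.norm(q[np.argmin(np.linalg.norm(q-m,axis=1))]-c)) for m in rim]
    return np.r_[r,rr]
b=least_squares(res,[.568,.013,2.11],diff_step=1e-3);print(b.x,np.degrees(b.x[2]));print(res(b.x).round(1))
b2=least_squares(lambda p:res(p)[:10],[.568,.013,2.11]);print(b2.x)
print("paddle ends px",((projw(pts(b.x,.095,.083,A),tp,tr)-[160,65])*2.75).round())
print("pivots px",((projw(pts(b.x,.095,.028,A),tp,tr)-[160,65])*2.75).round())
E
python3 fit2.py
```

```text
[0.57030697 0.01525904 2.09635124] 120.11207845388874
[-1.6  0.9 -0.2  0.9 -0.1  1.3  0.7  0.9  0.7  0.3 -0.7 -1.9 -1.9  0.5
 -2.6 -2.4]
[0.57053604 0.01636296 2.09783823]
paddle ends px [[603. 337.]
 [503. 161.]
 [298. 107.]
 [118. 216.]
 [ 73. 411.]
 [174. 574.]
 [464. 597.]]
pivots px [[564. 314.]
 [477. 164.]
 [303. 119.]
 [150. 211.]
 [109. 378.]
 [195. 520.]
 [446. 540.]]
```

```bash
python3 -m pendant '[{"x":-0.013,"y":0.029,"z":0,"wx":0,"wy":0,"wz":0},{"x":-0.027,"y":0.058,"z":0,"wx":0,"wy":0,"wz":0},{"x":-0.040,"y":0.088,"z":0.0,"wx":0,"wy":0,"wz":0},{"x":-0.040,"y":0.088,"z":0.03,"wx":0,"wy":0,"wz":0},{"x":-0.040,"y":0.088,"z":0.06,"wx":0,"wy":0,"wz":0},{"x":-0.040,"y":0.088,"z":0.09,"wx":0,"wy":0,"wz":0},{"x":-0.040,"y":0.088,"z":0.115,"wx":0,"wy":0,"wz":0},{"x":-0.040,"y":0.088,"z":0.13,"wx":0,"wy":0,"wz":0},{"x":-0.040,"y":0.088,"z":0.1355,"wx":0,"wy":0,"wz":0},{"x":-0.040,"y":0.088,"z":0.1355,"wx":0,"wy":0,"wz":0},{"x":-0.040,"y":0.088,"z":0.1355,"wx":0,"wy":0,"wz":0},{"x":-0.040,"y":0.088,"z":0.1355,"wx":0,"wy":0,"wz":0}]'
python3 - <<'E'
from h import *
import cv2
s=ctrl.sense();print(s["tcp_pos"],s["tcp_rot"],s["joint_pos"].round(1))
for n in("wrist","scene"):
    im=ctrl.snapshot(n)[:,:,::-1]
    if n=="scene": im=cv2.resize(im[150:290,180:360],None,fx=4,fy=4,interpolation=cv2.INTER_CUBIC)
    cv2.imwrite(f"pics/{n}3.png",im)
C=np.array([.569,.0145])
for a in np.arange(-25,266,5.):
    q=C+.095*np.array([np.cos(np.radians(a)),np.sin(np.radians(a))]);print(a,(q-s["tcp_pos"][:2]).round(3)[::-1],end=';')
E
```

```text
time: 3.17
tcp_pos: [0.6566, -0.0263, 0.0715]
tcp_rot: [179.9, -0.0, 90.0]
contact_force: [-0.6, 1.3, 0.1]
opening: 0.0008
[ 0.65656488 -0.02627108  0.07145249] [ 1.79892705e+02 -1.02490923e-02  9.00353059e+01] [-19.3  37.9  27.   94.3 -20.5  52.7  15.4]
-25.0 [ 0.001 -0.001];-20.0 [0.008 0.002];-15.0 [0.016 0.004];-10.0 [0.024 0.006];-5.0 [0.032 0.007];0.0 [0.041 0.007];5.0 [0.049 0.007];10.0 [0.057 0.006];15.0 [0.065 0.004];20.0 [0.073 0.002];25.0 [ 0.081 -0.001];30.0 [ 0.088 -0.005];35.0 [ 0.095 -0.01 ];40.0 [ 0.102 -0.015];45.0 [ 0.108 -0.02 ];50.0 [ 0.114 -0.027];55.0 [ 0.119 -0.033];60.0 [ 0.123 -0.04 ];65.0 [ 0.127 -0.047];70.0 [ 0.13  -0.055];75.0 [ 0.133 -0.063];80.0 [ 0.134 -0.071];85.0 [ 0.135 -0.079];90.0 [ 0.136 -0.088];95.0 [ 0.135 -0.096];100.0 [ 0.134 -0.104];105.0 [ 0.133 -0.112];110.0 [ 0.13 -0.12];115.0 [ 0.127 -0.128];120.0 [ 0.123 -0.135];125.0 [ 0.119 -0.142];130.0 [ 0.114 -0.149];135.0 [ 0.108 -0.155];140.0 [ 0.102 -0.16 ];145.0 [ 0.095 -0.165];150.0 [ 0.088 -0.17 ];155.0 [ 0.081 -0.174];160.0 [ 0.073 -0.177];165.0 [ 0.065 -0.179];170.0 [ 0.057 -0.181];175.0 [ 0.049 -0.182];180.0 [ 0.041 -0.183];185.0 [ 0.032 -0.182];190.0 [ 0.024 -0.181];195.0 [ 0.016 -0.179];200.0 [ 0.008 -0.177];205.0 [ 0.001 -0.174];210.0 [-0.007 -0.17 ];215.0 [-0.014 -0.165];220.0 [-0.02 -0.16];225.0 [-0.026 -0.155];230.0 [-0.032 -0.149];235.0 [-0.037 -0.142];240.0 [-0.042 -0.135];245.0 [-0.045 -0.128];250.0 [-0.048 -0.12 ];255.0 [-0.051 -0.112];260.0 [-0.053 -0.104];265.0 [-0.054 -0.096];
```

View pics/wrist3.png

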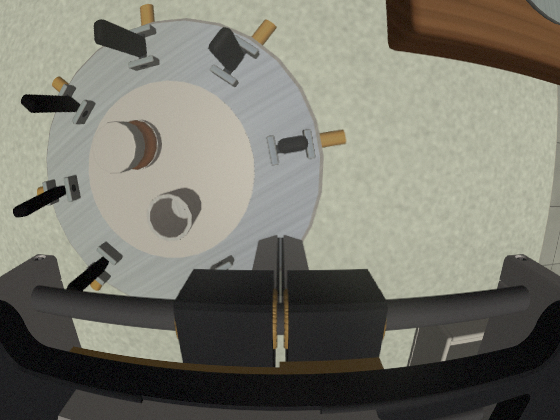

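View pics/scene3.png

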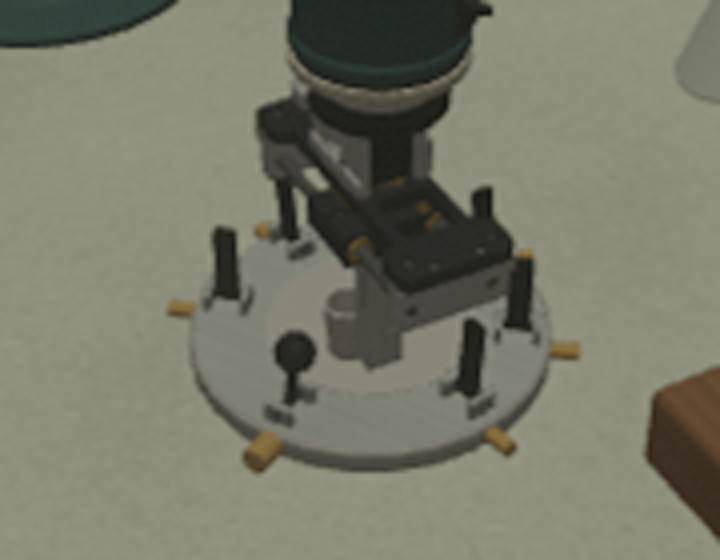

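The wrist picture shows lever 1 upright at (292,145), between cheeks at (272,150) and (311,143). The scene picture shows the fingers between the ball and lever 1, clear of both. I'll check the settled pose and the lever 1 prediction.

Run:
```python
from h import *
s=ctrl.sense();print(s["time"],s["tcp_pos"],s["contact_force"].round(1))
for p in ([.569,.0145,np.radians(120.6)],[.570,.0165,np.radians(120.1)]):
  for r,z in((.095,.028),(.095,.083),(.136,.010),(.118,.02)): print(r,z,projw(pts(p,r,z,A[:4]),s["tcp_pos"],s["tcp_rot"]).round(0).tolist())
```

```text
3.2667 [ 0.65644927 -0.0264807   0.07125971] [-0.4 -0.1 -0.8]
0.095 0.028 [[288.0, 148.0], [232.0, 62.0], [139.0, 49.0], [71.0, 106.0]]
0.095 0.083 [[291.0, 153.0], [217.0, 41.0], [102.0, 29.0], [25.0, 103.0]]
0.136 0.01 [[342.0, 137.0], [268.0, 24.0], [144.0, 8.0], [54.0, 84.0]]
0.118 0.02 [[320.0, 142.0], [252.0, 39.0], [140.0, 24.0], [60.0, 93.0]]
0.095 0.028 [[290.0, 146.0], [234.0, 60.0], [141.0, 46.0], [72.0, 102.0]]
0.095 0.083 [[293.0, 151.0], [220.0, 38.0], [105.0, 25.0], [26.0, 99.0]]
0.136 0.01 [[343.0, 136.0], [270.0, 23.0], [146.0, 5.0], [56.0, 80.0]]
0.118 0.02 [[322.0, 140.0], [255.0, 37.0], [143.0, 21.0], [61.0, 89.0]]
```

```bash
python3 -m pendant '[{"x":0.005,"y":0.001,"z":0.001,"wx":0,"wy":0,"wz":0},{"x":0.009,"y":0.003,"z":0.0015,"wx":0,"wy":0,"wz":0},{"x":0.013,"y":0.004,"z":0.0015,"wx":0,"wy":0,"wz":0},{"x":0.017,"y":0.005,"z":0.0015,"wx":0,"wy":0,"wz":0},{"x":0.021,"y":0.006,"z":0.0015,"wx":0,"wy":0,"wz":0},{"x":0.025,"y":0.007,"z":0.0015,"wx":0,"wy":0,"wz":0},{"x":0.029,"y":0.0075,"z":0.0015,"wx":0,"wy":0,"wz":0},{"x":0.033,"y":0.008,"z":0.0015,"wx":0,"wy":0,"wz":0},{"x":0.037,"y":0.008,"z":0.0015,"wx":0,"wy":0,"wz":0},{"x":0.042,"y":0.008,"z":0.0015,"wx":0,"wy":0,"wz":0},{"x":0.046,"y":0.008,"z":0.0015,"wx":0,"wy":0,"wz":0},{"x":0.050,"y":0.008,"z":0.0015,"wx":0,"wy":0,"wz":0}]'
python3 - <<'E'
from h import *
import cv2
s=ctrl.sense();print(s["time"],s["tcp_pos"],s["contact_force"].round(1))
for n in("scene",):
    im=ctrl.snapshot(n)[:,:,::-1]
    if n=="scene": im=cv2.resize(im[150:290,180:360],None,fx=4,fy=4,interpolation=cv2.INTER_CUBIC)
    cv2.imwrite(f"pics/{n}4.png",im)
s=ctrl.sense();print(s["time"],s["tcp_pos"],s["contact_force"].round(1))
E
```

```text
time: 4.27
tcp_pos: [0.6637, 0.0237, 0.0685]
tcp_rot: [-180.0, 0.0, 90.0]
contact_force: [-0.8, -1.6, 0.3]
opening: 0.0003
4.2667 [0.66370304 0.02368743 0.06845537] [-0.8 -1.6  0.3]
4.3167 [0.66374597 0.02456974 0.06841457] [-0.8 -0.9  0.2]
```

View pics/scene4.png

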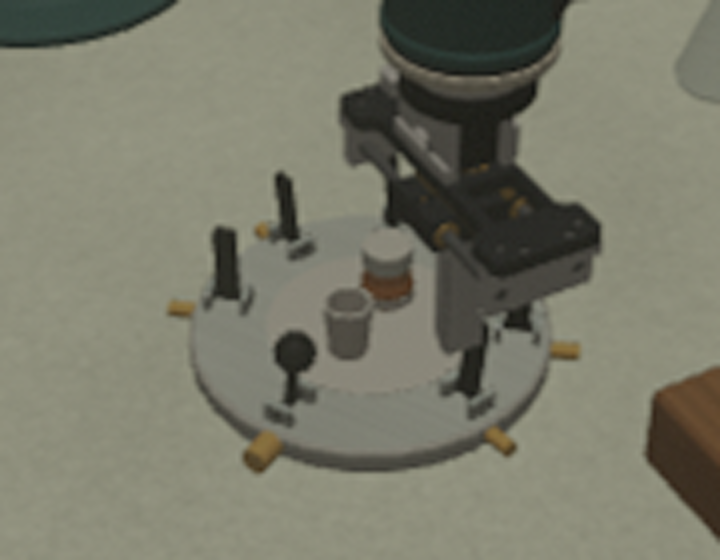

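```bash
python3 -m pendant '[{"x":0.004,"y":0,"z":0,"wx":0,"wy":0,"wz":0},{"x":0.008,"y":-0.001,"z":0,"wx":0,"wy":0,"wz":0},{"x":0.012,"y":-0.002,"z":0,"wx":0,"wy":0,"wz":0},{"x":0.016,"y":-0.003,"z":0,"wx":0,"wy":0,"wz":0},{"x":0.02,"y":-0.004,"z":0,"wx":0,"wy":0,"wz":0},{"x":0.024,"y":-0.005,"z":0,"wx":0,"wy":0,"wz":0},{"x":0.028,"y":-0.0065,"z":0,"wx":0,"wy":0,"wz":0},{"x":0.032,"y":-0.008,"z":0,"wx":0,"wy":0,"wz":0},{"x":0.036,"y":-0.01,"z":0,"wx":0,"wy":0,"wz":0},{"x":0.039,"y":-0.012,"z":0,"wx":0,"wy":0,"wz":0},{"x":0.043,"y":-0.0145,"z":0,"wx":0,"wy":0,"wz":0},{"x":0.046,"y":-0.017,"z":0,"wx":0,"wy":0,"wz":0}]'
python3 - <<'E'
from h import *
import cv2
s=ctrl.sense();print(s["time"],s["tcp_pos"],s["contact_force"].round(1))
for n in("scene",):
    im=ctrl.snapshot(n)[:,:,::-1]
    if n=="scene": im=cv2.resize(im[150:290,180:360],None,fx=4,fy=4,interpolation=cv2.INTER_CUBIC)
    cv2.imwrite(f"pics/{n}5.png",im)
s=ctrl.sense();print(s["time"],s["tcp_pos"],s["contact_force"].round(1))
E
```

```text
time: 5.32
tcp_pos: [0.6465, 0.0699, 0.0685]
tcp_rot: [-180.0, -0.0, 90.0]
contact_force: [0.3, -0.2, 0.6]
opening: 0.0004
5.3167 [0.64653912 0.06993235 0.06846833] [ 0.3 -0.2  0.6]
5.3667 [0.64613681 0.07064592 0.06840293] [-0.3  1.   0.4]
```

View pics/scene5.png

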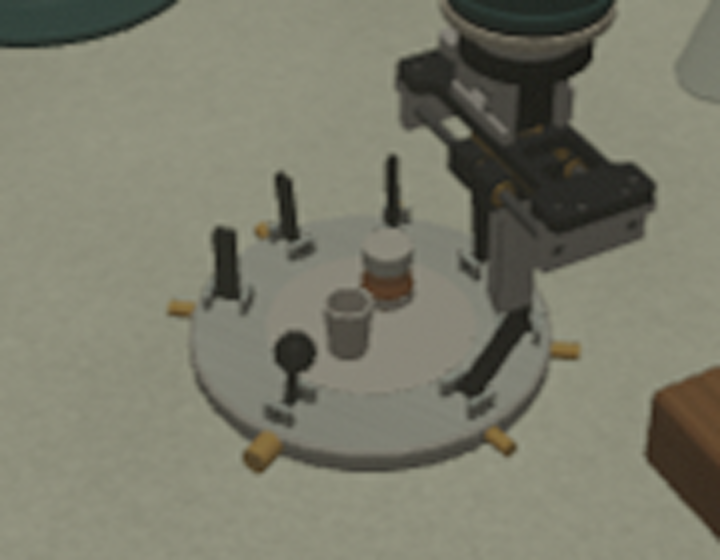

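Lever 1 is well over and the manifold hasn't moved. Next is lever 2.

```bash
python3 -m pendant '[{"x":0.004,"y":-0.0025,"z":0,"wx":0,"wy":0,"wz":0},{"x":0.007,"y":-0.005,"z":0,"wx":0,"wy":0,"wz":0},{"x":0.010,"y":-0.0075,"z":0,"wx":0,"wy":0,"wz":0},{"x":0.013,"y":-0.010,"z":0,"wx":0,"wy":0,"wz":0},{"x":0.016,"y":-0.0135,"z":0,"wx":0,"wy":0,"wz":0},{"x":0.019,"y":-0.017,"z":0,"wx":0,"wy":0,"wz":0},{"x":0.0215,"y":-0.020,"z":0,"wx":0,"wy":0,"wz":0},{"x":0.024,"y":-0.023,"z":0,"wx":0,"wy":0,"wz":0},{"x":0.026,"y":-0.0265,"z":0,"wx":0,"wy":0,"wz":0},{"x":0.028,"y":-0.030,"z":0,"wx":0,"wy":0,"wz":0},{"x":0.030,"y":-0.0335,"z":0,"wx":0,"wy":0,"wz":0},{"x":0.032,"y":-0.037,"z":0,"wx":0,"wy":0,"wz":0},{"x":0.0335,"y":-0.041,"z":0,"wx":0,"wy":0,"wz":0},{"x":0.035,"y":-0.045,"z":0,"wx":0,"wy":0,"wz":0},{"x":0.0365,"y":-0.049,"z":0,"wx":0,"wy":0,"wz":0},{"x":0.038,"y":-0.053,"z":0,"wx":0,"wy":0,"wz":0},{"x":0.0385,"y":-0.057,"z":0,"wx":0,"wy":0,"wz":0},{"x":0.039,"y":-0.061,"z":0,"wx":0,"wy":0,"wz":0},{"x":0.0395,"y":-0.065,"z":0,"wx":0,"wy":0,"wz":0}]'
python3 - <<'E'
from h import *
import cv2
s=ctrl.sense();print(s["time"],s["tcp_pos"],s["contact_force"].round(1))
for n in("scene","wrist"):
    im=ctrl.snapshot(n)[:,:,::-1]
    if n=="scene": im=cv2.resize(im[150:290,180:360],None,fx=4,fy=4,interpolation=cv2.INTER_CUBIC)
    cv2.imwrite(f"pics/{n}6.png",im)
s=ctrl.sense();print(s["time"],s["tcp_pos"],s["contact_force"].round(1),s["joint_pos"].round(0))
E
```

```text
time: 6.95
tcp_pos: [0.5813, 0.1089, 0.0684]
tcp_rot: [-180.0, 0.0, 90.0]
contact_force: [0.9, 0.1, 0.1]
opening: 0.0007
6.95 [0.58127567 0.10889023 0.06840642] [0.9 0.1 0.1]
7.05 [0.58116762 0.10900421 0.0684363 ] [ 0.8 -0.6 -0.9] [-34.  32.  27. 104. -19.  48.   2.]
```

View pics/scene6.png

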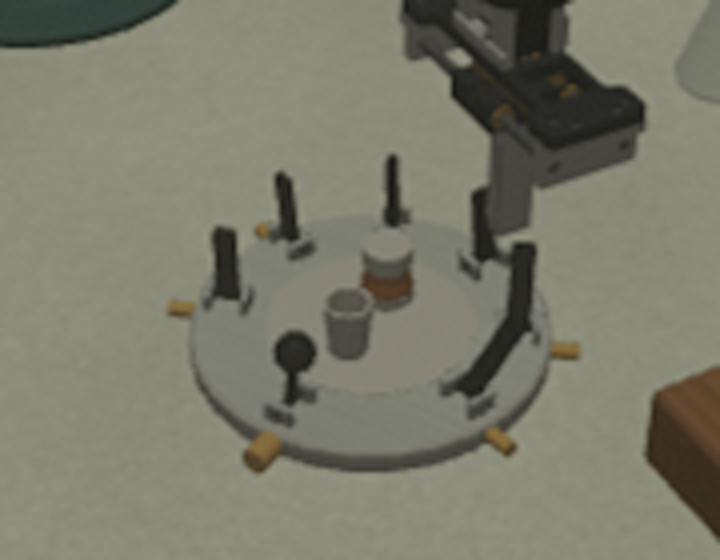

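View pics/wrist6.png

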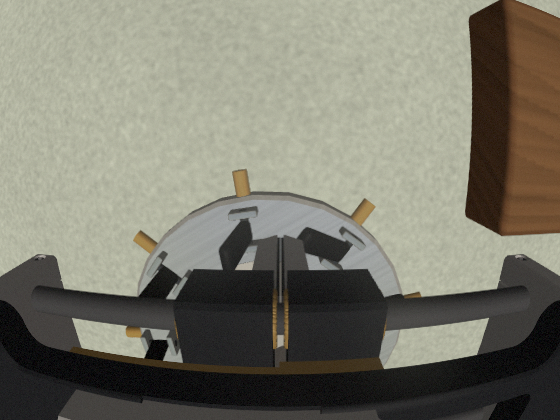

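```bash
cat > lean.py <<'E'
from h import *
def ends(th,p=(.5695,.0150,np.radians(120.5)),n="scene",o=(180,150),k=4):
    a=A+p[2];t=np.c_[-np.sin(a),np.cos(a),0*a]
    L=.055
    P=pts(p,.095,.028)+L*(np.sin(th)*t+np.cos(th)*np.array([0,0,1]))
    return ((proj(n,P)-o)*k).round().astype(int).tolist()
if __name__=="__main__":
    for th in(0,.4,.6,.75,.9):print(th,ends(th))
    print(((proj("scene",pts((.5695,.0150,np.radians(120.5)),.095,.028))-(180,150))*4).round().tolist())
E
python3 lean.py
```

```text
0 [[472, 323], [523, 257], [489, 191], [395, 158], [290, 171], [225, 227], [289, 331]]
0.4 [[498, 314], [525, 242], [468, 180], [363, 160], [262, 188], [216, 253], [319, 349]]
0.6 [[510, 314], [525, 239], [458, 180], [349, 165], [250, 199], [213, 269], [333, 361]]
0.75 [[517, 316], [526, 239], [452, 181], [340, 170], [242, 209], [211, 282], [343, 372]]
0.9 [[523, 320], [526, 241], [447, 185], [332, 176], [235, 219], [209, 295], [351, 383]]
[[468.0, 391.0], [519.0, 324.0], [485.0, 256.0], [394.0, 223.0], [292.0, 237.0], [229.0, 293.0], [291.0, 399.0]]
```

```bash
python3 -m pendant '[{"x":0.0005,"y":-0.004,"z":0,"wx":0,"wy":0,"wz":0},{"x":0.001,"y":-0.0085,"z":0,"wx":0,"wy":0,"wz":0},{"x":0.0015,"y":-0.013,"z":0,"wx":0,"wy":0,"wz":0},{"x":0.001,"y":-0.017,"z":0,"wx":0,"wy":0,"wz":0},{"x":0.0005,"y":-0.021,"z":0,"wx":0,"wy":0,"wz":0},{"x":0.0005,"y":-0.025,"z":0,"wx":0,"wy":0,"wz":0},{"x":0,"y":-0.029,"z":0,"wx":0,"wy":0,"wz":0},{"x":-0.001,"y":-0.033,"z":0,"wx":0,"wy":0,"wz":0},{"x":-0.0015,"y":-0.037,"z":0,"wx":0,"wy":0,"wz":0},{"x":-0.003,"y":-0.041,"z":0,"wx":0,"wy":0,"wz":0},{"x":-0.0045,"y":-0.045,"z":0,"wx":0,"wy":0,"wz":0},{"x":-0.006,"y":-0.049,"z":0,"wx":0,"wy":0,"wz":0},{"x":-0.0075,"y":-0.053,"z":0,"wx":0,"wy":0,"wz":0},{"x":-0.0095,"y":-0.0565,"z":0,"wx":0,"wy":0,"wz":0},{"x":-0.0115,"y":-0.06,"z":0,"wx":0,"wy":0,"wz":0},{"x":-0.0135,"y":-0.0635,"z":0,"wx":0,"wy":0,"wz":0},{"x":-0.0155,"y":-0.067,"z":0,"wx":0,"wy":0,"wz":0}]'
python3 - <<'E'
from h import *
import cv2
s=ctrl.sense();print(s["time"],s["tcp_pos"],s["contact_force"].round(1))
for n in("scene",):
    im=ctrl.snapshot(n)[:,:,::-1]
    if n=="scene": im=cv2.resize(im[150:290,180:360],None,fx=4,fy=4,interpolation=cv2.INTER_CUBIC)
    cv2.imwrite(f"pics/{n}7.png",im)
s=ctrl.sense();print(s["time"],s["tcp_pos"],s["contact_force"].round(1),s["joint_pos"].round(0))
E
```

```text
time: 8.47
tcp_pos: [0.5144, 0.0931, 0.0684]
tcp_rot: [-180.0, 0.0, 90.0]
contact_force: [0.3, 0.0, 0.3]
opening: -0.0
8.4667 [0.51439215 0.09307452 0.06844492] [0.3 0.  0.3]
8.5167 [0.51381711 0.09267282 0.06836577] [ 0.5 -1.  -0.4] [-37.  26.  28. 114. -18.  44.   2.]
```

View pics/scene7.png

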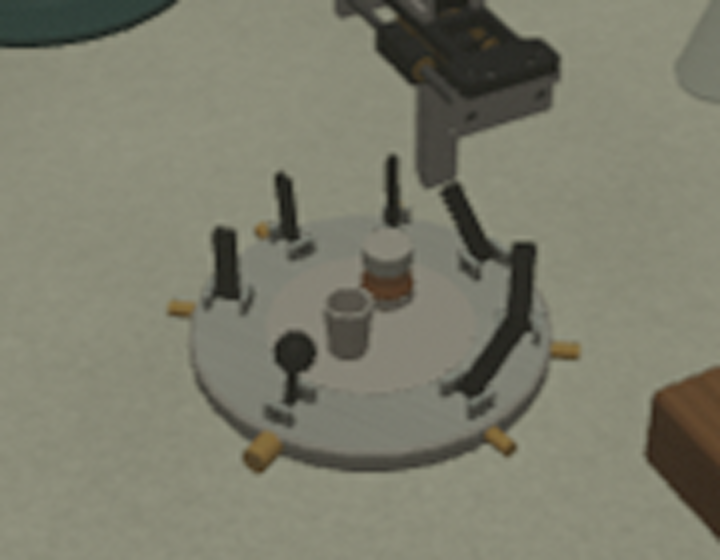

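```bash
python3 -m pendant '[{"x":-0.0025,"y":-0.0035,"z":0,"wx":0,"wy":0,"wz":0},{"x":-0.005,"y":-0.007,"z":0,"wx":0,"wy":0,"wz":0},{"x":-0.008,"y":-0.01,"z":0,"wx":0,"wy":0,"wz":0},{"x":-0.011,"y":-0.013,"z":0,"wx":0,"wy":0,"wz":0},{"x":-0.014,"y":-0.0155,"z":0,"wx":0,"wy":0,"wz":0},{"x":-0.017,"y":-0.018,"z":0,"wx":0,"wy":0,"wz":0},{"x":-0.0205,"y":-0.0205,"z":0,"wx":0,"wy":0,"wz":0},{"x":-0.024,"y":-0.023,"z":0,"wx":0,"wy":0,"wz":0},{"x":-0.0275,"y":-0.0255,"z":0,"wx":0,"wy":0,"wz":0},{"x":-0.031,"y":-0.028,"z":0,"wx":0,"wy":0,"wz":0},{"x":-0.0345,"y":-0.03,"z":0,"wx":0,"wy":0,"wz":0},{"x":-0.038,"y":-0.032,"z":0,"wx":0,"wy":0,"wz":0},{"x":-0.042,"y":-0.0335,"z":0,"wx":0,"wy":0,"wz":0},{"x":-0.046,"y":-0.035,"z":0,"wx":0,"wy":0,"wz":0},{"x":-0.05,"y":-0.036,"z":0,"wx":0,"wy":0,"wz":0},{"x":-0.054,"y":-0.037,"z":0,"wx":0,"wy":0,"wz":0},{"x":-0.058,"y":-0.038,"z":0,"wx":0,"wy":0,"wz":0},{"x":-0.062,"y":-0.039,"z":0,"wx":0,"wy":0,"wz":0}]'
python3 - <<'E'
from h import *
import cv2
s=ctrl.sense();print(s["time"],s["tcp_pos"],s["contact_force"].round(1))
for n in("scene",):
    im=ctrl.snapshot(n)[:,:,::-1]
    if n=="scene": im=cv2.resize(im[150:290,180:360],None,fx=4,fy=4,interpolation=cv2.INTER_CUBIC)
    cv2.imwrite(f"pics/{n}8.png",im)
s=ctrl.sense();print(s["time"],s["tcp_pos"],s["contact_force"].round(1),s["joint_pos"].round(0))
E
```

```text
time: 10.02
tcp_pos: [0.4758, 0.0309, 0.0685]
tcp_rot: [180.0, 0.0, 90.0]
contact_force: [-0.3, 0.4, 0.9]
opening: 0.0005
10.0167 [0.47578215 0.03088189 0.06849214] [-0.3  0.4  0.9]
10.0667 [0.47555499 0.03011698 0.06846271] [ 0.4 -1.2  0.7] [-32.  22.  30. 120. -17.  41.   8.]
```

View pics/scene8.png

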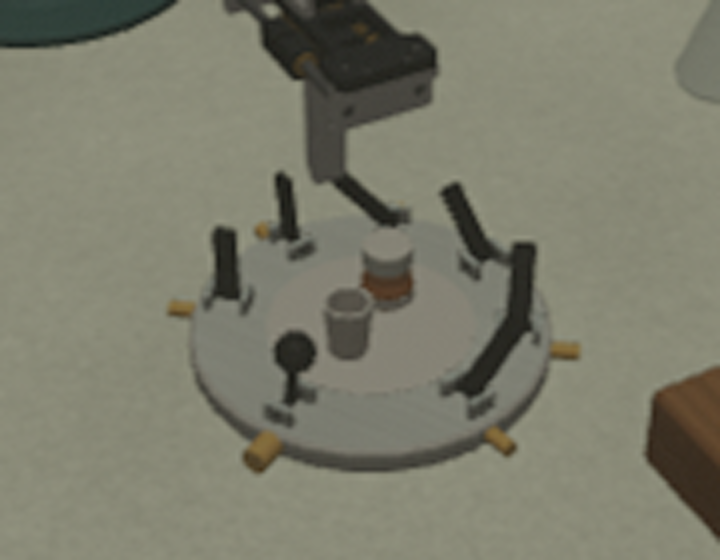

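```bash
python3 -m pendant '[{"x":-0.004,"y":-0.0005,"z":0,"wx":0,"wy":0,"wz":0},{"x":-0.008,"y":-0.001,"z":0,"wx":0,"wy":0,"wz":0},{"x":-0.012,"y":-0.0015,"z":0,"wx":0,"wy":0,"wz":0},{"x":-0.016,"y":-0.002,"z":0,"wx":0,"wy":0,"wz":0},{"x":-0.0205,"y":-0.0015,"z":0,"wx":0,"wy":0,"wz":0},{"x":-0.025,"y":-0.001,"z":0,"wx":0,"wy":0,"wz":0},{"x":-0.029,"y":-0.0005,"z":0,"wx":0,"wy":0,"wz":0},{"x":-0.033,"y":0,"z":0,"wx":0,"wy":0,"wz":0},{"x":-0.037,"y":0.001,"z":0,"wx":0,"wy":0,"wz":0},{"x":-0.041,"y":0.002,"z":0,"wx":0,"wy":0,"wz":0},{"x":-0.045,"y":0.003,"z":0,"wx":0,"wy":0,"wz":0},{"x":-0.049,"y":0.004,"z":0,"wx":0,"wy":0,"wz":0},{"x":-0.0525,"y":0.0055,"z":0,"wx":0,"wy":0,"wz":0},{"x":-0.056,"y":0.007,"z":0,"wx":0,"wy":0,"wz":0},{"x":-0.06,"y":0.009,"z":0,"wx":0,"wy":0,"wz":0},{"x":-0.064,"y":0.011,"z":0,"wx":0,"wy":0,"wz":0},{"x":-0.0675,"y":0.0135,"z":0,"wx":0,"wy":0,"wz":0},{"x":-0.071,"y":0.016,"z":0,"wx":0,"wy":0,"wz":0}]'
python3 - <<'E'
from h import *
import cv2
s=ctrl.sense();print(s["time"],s["tcp_pos"],s["contact_force"].round(1))
for n in("scene",):
    im=ctrl.snapshot(n)[:,:,::-1]
    if n=="scene": im=cv2.resize(im[150:290,180:360],None,fx=4,fy=4,interpolation=cv2.INTER_CUBIC)
    cv2.imwrite(f"pics/{n}9.png",im)
s=ctrl.sense();print(s["time"],s["tcp_pos"],s["contact_force"].round(1),s["joint_pos"].round(0))
E
```

```text
time: 11.57
tcp_pos: [0.4921, -0.0402, 0.0685]
tcp_rot: [180.0, 0.0, 90.0]
contact_force: [-0.5, -0.3, -0.1]
opening: 0.0003
11.5667 [ 0.49214091 -0.040155    0.06849576] [-0.5 -0.3 -0.1]
11.6167 [ 0.49256568 -0.04072619  0.06857268] [-0.1 -0.9 -0.3] [-24.  24.  30. 118. -18.  42.  17.]
```

View pics/scene9.png

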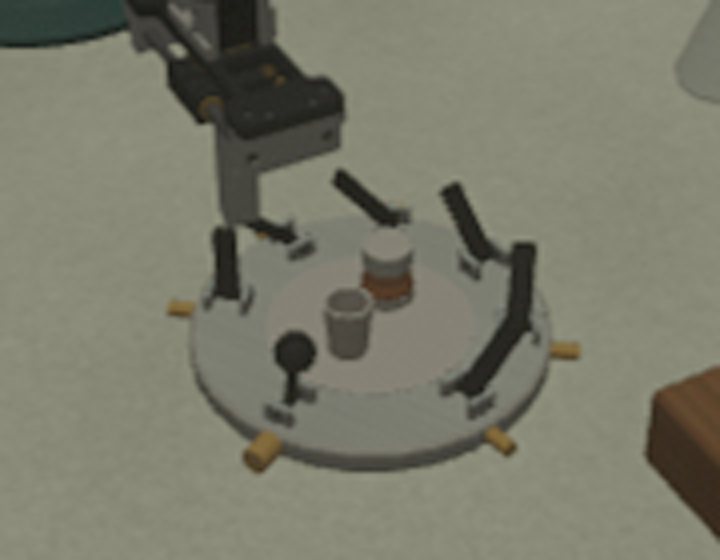

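```bash
python3 -m pendant '[{"x":-0.003,"y":0.0025,"z":0,"wx":0,"wy":0,"wz":0},{"x":-0.006,"y":0.005,"z":0,"wx":0,"wy":0,"wz":0},{"x":-0.009,"y":0.0075,"z":0,"wx":0,"wy":0,"wz":0},{"x":-0.012,"y":0.01,"z":0,"wx":0,"wy":0,"wz":0},{"x":-0.015,"y":0.013,"z":0,"wx":0,"wy":0,"wz":0},{"x":-0.018,"y":0.016,"z":0,"wx":0,"wy":0,"wz":0},{"x":-0.0205,"y":0.0195,"z":0,"wx":0,"wy":0,"wz":0},{"x":-0.023,"y":0.023,"z":0,"wx":0,"wy":0,"wz":0},{"x":-0.0255,"y":0.0265,"z":0,"wx":0,"wy":0,"wz":0},{"x":-0.028,"y":0.03,"z":0,"wx":0,"wy":0,"wz":0},{"x":-0.0295,"y":0.0335,"z":0,"wx":0,"wy":0,"wz":0},{"x":-0.031,"y":0.037,"z":0,"wx":0,"wy":0,"wz":0},{"x":-0.0325,"y":0.041,"z":0,"wx":0,"wy":0,"wz":0},{"x":-0.034,"y":0.045,"z":0,"wx":0,"wy":0,"wz":0},{"x":-0.0355,"y":0.049,"z":0,"wx":0,"wy":0,"wz":0},{"x":-0.037,"y":0.053,"z":0,"wx":0,"wy":0,"wz":0},{"x":-0.037,"y":0.053,"z":0,"wx":0,"wy":0,"wz":0}]'
python3 - <<'E'
from h import *
import cv2
s=ctrl.sense();print(s["time"],s["tcp_pos"],s["contact_force"].round(1))
for n in("scene",):
    im=ctrl.snapshot(n)[:,:,::-1]
    if n=="scene": im=cv2.resize(im[150:290,180:360],None,fx=4,fy=4,interpolation=cv2.INTER_CUBIC)
    cv2.imwrite(f"pics/{n}10.png",im)
E
```

```text
time: 13.03
tcp_pos: [0.5457, -0.077, 0.0685]
tcp_rot: [180.0, 0.0, 90.0]
contact_force: [-0.2, -0.1, -0.2]
opening: 0.0008
13.0333 [ 0.54571179 -0.07703228  0.06853824] [-0.2 -0.1 -0.2]
```

View pics/scene10.png

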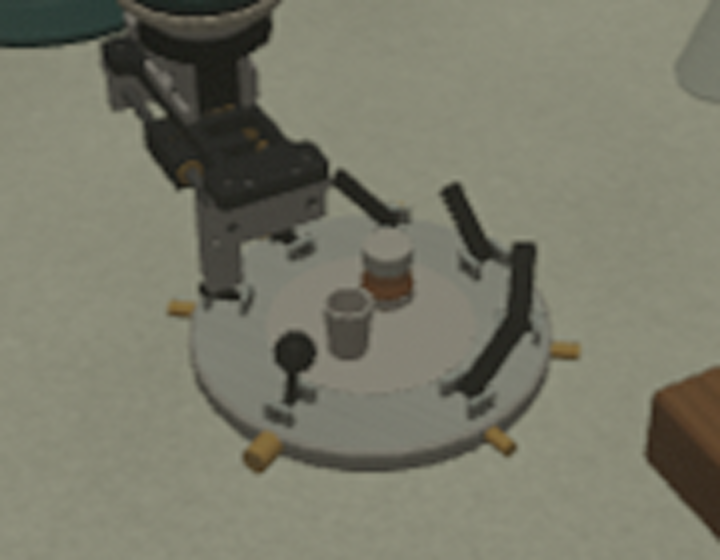

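```bash
python3 -m pendant '[{"x":0,"y":0,"z":-0.01,"wx":0,"wy":0,"wz":0},{"x":0,"y":0,"z":-0.03,"wx":0,"wy":0,"wz":0},{"x":0,"y":0,"z":-0.06,"wx":0,"wy":0,"wz":0},{"x":0,"y":0,"z":-0.09,"wx":0,"wy":0,"wz":0},{"x":0,"y":0,"z":-0.12,"wx":0,"wy":0,"wz":0},{"x":0,"y":0,"z":-0.15,"wx":0,"wy":0,"wz":0},{"x":0,"y":0,"z":-0.18,"wx":0,"wy":0,"wz":0},{"x":-0.02,"y":-0.01,"z":-0.2,"wx":0,"wy":0,"wz":0},{"x":-0.05,"y":-0.03,"z":-0.2,"wx":0,"wy":0,"wz":0},{"x":-0.08,"y":-0.04,"z":-0.2,"wx":0,"wy":0,"wz":0},{"x":-0.11,"y":-0.05,"z":-0.2,"wx":0,"wy":0,"wz":0},{"x":-0.14,"y":-0.06,"z":-0.2,"wx":0,"wy":0,"wz":0},{"x":-0.17,"y":-0.07,"z":-0.2,"wx":0,"wy":0,"wz":0},{"x":-0.2,"y":-0.08,"z":-0.2,"wx":0,"wy":0,"wz":0},{"x":-0.23,"y":-0.09,"z":-0.2,"wx":0,"wy":0,"wz":0},{"x":-0.25,"y":-0.1,"z":-0.2,"wx":0,"wy":0,"wz":0},{"x":-0.25,"y":-0.1,"z":-0.2,"wx":0,"wy":0,"wz":0},{"x":-0.25,"y":-0.1,"z":-0.2,"wx":0,"wy":0,"wz":0}]'
python3 - <<'E'
from h import *
import cv2
from lean import ends
s=ctrl.sense();print(s["time"],s["tcp_pos"],s["contact_force"].round(1))
im=ctrl.snapshot("scene")[:,:,::-1];cv2.imwrite("pics/scene11f.png",im)
cv2.imwrite("pics/scene11.png",cv2.resize(im[150:290,180:360],None,fx=4,fy=4,interpolation=cv2.INTER_CUBIC))
im=ctrl.snapshot("top")[:,:,::-1];cv2.imwrite("pics/top11f.png",im)
cv2.imwrite("pics/top11.png",cv2.resize(im[150:250,240:345],None,fx=6,fy=6,interpolation=cv2.INTER_CUBIC))
for th in (0,.61,.8): print(th,ends(th,n="top",o=(240,150),k=6))
E
```

```text
time: 14.58
tcp_pos: [0.444, -0.3274, 0.269]
tcp_rot: [180.0, 0.0, 89.9]
contact_force: [0.1, 0.1, 0.0]
opening: 0.0005
14.5833 [ 0.44399804 -0.3273953   0.26904933] [0.1 0.1 0. ]
0 [[275, 119], [166, 191], [137, 318], [206, 430], [334, 463], [448, 397], [459, 197]]
0.61 [[218, 133], [133, 240], [148, 377], [253, 465], [391, 456], [483, 353], [427, 151]]
0.8 [[204, 138], [125, 254], [150, 392], [265, 474], [405, 454], [491, 343], [419, 141]]
```

View pics/scene11.png

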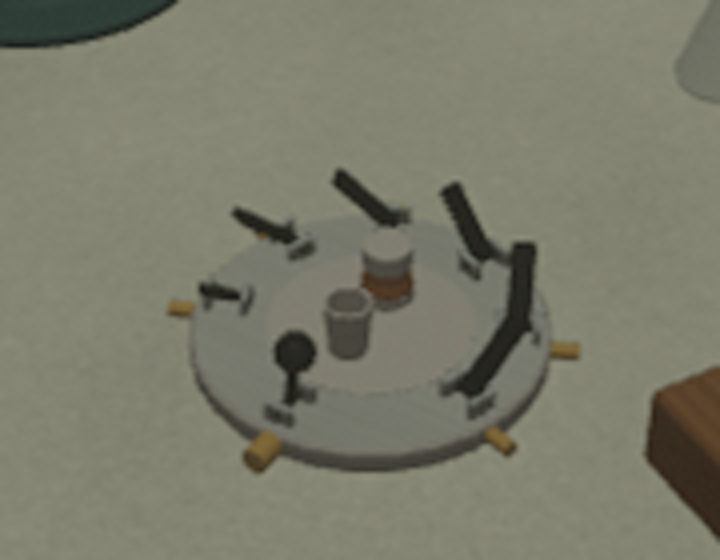

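View pics/top11.png

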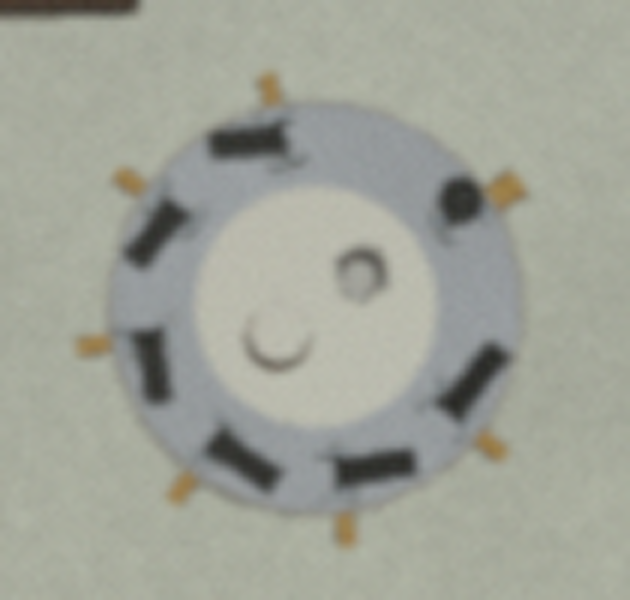

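View pics/scene11f.png

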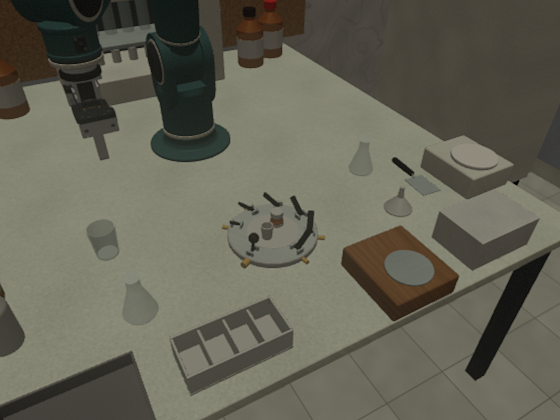

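All six ends sit where a lean of about 0.75 predicts. The ball at (460,200) and the stubs are at the same top-view pixels as before, and nothing else has moved. I'll hand in.

Run:
```python
from station import ctrl
print(ctrl.finish_job(),ctrl.sense()["time"])
```

```text
the job is handed in; nothing more can be done
the job is handed in; nothing more can be done
```

The manifold is shut. With the fingers closed, I went once round the ring counterclockwise, fingertip at z ≈ 68.5 mm (about 40 mm above the pivots). I pushed levers 1 to 6 over in order, starting with the first paddle after the bleed lever, then lifted away. The robot was touching nothing at hand-in, at about 14.7 s.

- **Paddles:** the final scene and top pictures put all six ends where a lean of roughly 0.7 to 0.8 rad predicts, past the 35° asked.
- **Bleed lever and surroundings:** the bleed ball and the manifold's stubs are at the same pixels as at the start. The jar, cup and other glassware and tools look undisturbed.
- **Forces:** sampled contact forces during the pushes stayed under about 2 N. I read them between moves, not continuously.
- **Checks that disagreed or failed:** the manifold centre from the fixed cameras and from the wrist camera differed by about 2–3 mm, so I used a value between them. One early move call was refused for missing keys, and nothing moved.

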